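Rake optical posts into the grooves of their tray

ROBOT

A 6-joint arm with a two-finger parallel gripper is mounted at the origin on a cart in front of the work surface, level with it; the furniture and walls round the work are solid. World frame = base frame: x ahead of the robot, y to its left, z up, the work surface at z = 0. Lengths are in m, angles in rad, forces in N, time in s.
With the tool pointing down it reaches from about 0.3 to 0.95 m from the base axis. Payload 3.1 kg.
Tool frame: the origin (TCP) lies midway between the tips of the shut fingers; the grasp point (between the pads) lies 19 mm behind it; x points along the fingers, z is the direction in which the jaws open and shut, and the axes are right-handed (so a half turn about x gives the same grasp; the last joint's range is limited). The gripper opens to 85 mm and grips with 20 to 120 N. Pads are 22 mm wide; open, the fingers measure 114 mm over their backs; the gripper's body (76 mm by 85 mm) begins 54 mm behind the grasp point. The pads swing forward as they close: fully open they stand 13 mm farther back than shut.
Start: joints at [-1.288, 0.308, 1.634, -0, 1.2, -0.07], TCP at [0.216, -0.587, 0.231] pointing down, gripper open.
Joint ranges: [-3.06, 3.06], [-0.79, 1.96], [0.05, 2.63], [-1.19, 4.34], [0.05, 2.64], [-2.94, 2.94]. Speed limits (rad/s): [2.79, 2.79, 3.14, 3.14, 3.14, 3.14].

INTERFACE

Orientations are given as a 3x3 rotation matrix whose columns are the frame's x, y, z axes.
In Python, from station import * gives the robot as it stands. The module is installed in compiled form; this text tells all that it offers.
- The arm moves only by the tool apply_moves, never from a script. Its argument "increments" is a list of rows, each an object with "dp": the shift along the tool's x, y, z in cm, a list of three; "rotation": the turn, a rotation vector about the tool's x, y, z in degrees, a list of three. A call has 1 to 20 rows; each row shifts and turns the pose as measured when the row begins, along the tool's axes as they then stand; what a row does not reach is not made up. A row lasts 1/8 s, in which the tool goes at most 62.5 mm and 10.7 degrees, less where a joint would pass 70% of its speed; a pose out of reach is approached as far as the arm can. A call with a gripper value outside its range is refused whole. "claw" is the finger opening in cm, from 0 to 8.54, set as the call begins (left out, the last holds). The fingers move at their own pace and stop on an object; "newtons" is the grip in N (left out, the last holds). Time passes only in rows, so rows that do not move let the fingers close. It gives the time, the measured TCP pose, the force and the opening at its end, in the units of the state.
- observe(): the state, without advancing time (a new reading comes with each control period).
- capture(name): name is "scene" or "top" or "wrist"; returns a dict with "image" (420x560x3 uint8, red, green, blue), "range_z" (420x560 float32, m along the optical axis (not along the pixel's ray), 0 where there is no reading), "fx", "fy", "cx", "cy" (pixels), "rvec" (rotation vector, rad) and "tvec" (3), from world to camera coordinates, as OpenCV has them. Camera axes: x right, y down, z forward; pixel columns grow to the right and rows downward; lengths in m; the calibration is good to about 2 mm. The wrist camera is an equidistant fisheye: a pixel r from the principal point sees the ray r / f radians off the axis. A picture is of the moment at which its call begins.
- hand_in(): hands the job in, once; it reports no verdict.
The state is a dict: "t": time; "q": joint angles; "joint_vel": joint speeds; "tau": joint torques, N m; "position": TCP position; "ee_rot": TCP orientation; "ft_force": force on the tool from outside, world axes, zero at the start; "ft_torque": the same for the moment, N m; "grip_width": opening from 0.0 (shut) to 1.0 (fully open).
Only numpy, scipy, OpenCV 4.12 (cv2) and the standard library are available. Lean on these libraries where they do the work, as an engineer would, in place of code of your own. Each camera call takes 0.05 s, during which the arm holds its last target.

TASK

Two steel posts lie askew on the flat deck of the dark post tray. Take the rake that stands on the table by its upright grip and comb it through the tray from the open edge towards the end wall, so that both posts roll over and settle down in the grooves, parallel to them; push the posts with the rake only, never with the gripper. Then stand the rake upright on its teeth on the table again, clear of the tray, and let go.

Things in the scene. Friction and masses are not known exactly. Their poses are not given: they have to be found in the camera images.
- tray: Dark tray bolted down, 116 (x) by 173 (y) mm; origin under its centre on the table, yaw within 15 deg of 0. Deck 20 mm high, flat from the open edge y=+86.5 mm to y=-23.5; then 3 grooves along x, 15 wide, 12 deep, at y=-31, -52, -73, ridges level with the deck. Side walls (inside x=+-52) and end wall (inside y=-80.5) are 32 mm high. A seated post is level with the deck: the next one rolls over it.
- rake: Rake standing on 7 aluminium fin teeth, 30 to 52 cm left of the tray, yaw within 25 deg of 0, 150 g. Origin amid the tooth tips, z up. Head 86 (x) by 30 (y) mm, 28 high, same from both sides; upright black grip 40 (x) by 16 (y) mm, 28 to 83 mm above the tips. In use its x lies along the grooves, tips 2 to 5 mm above the deck, moved at 40 mm/s to the tray's -y: the teeth square up and roll the posts.
- post_0: Steel post lying askew (up to 25 degrees) on the tray's deck: cylinder 12 mm in diameter, 80 mm long, 70 g, free to roll. Origin at its centre, x along its length, roll arbitrary. Origin 26 mm above the table on the deck, 14 mm in a groove. It starts nearer the open edge, at tray y = +50 to +56 mm.
- post_1: Steel post lying askew (up to 25 degrees) on the tray's deck: cylinder 12 mm in diameter, 80 mm long, 70 g, free to roll. Origin at its centre, x along its length, roll arbitrary. Origin 26 mm above the table on the deck, 14 mm in a groove. It starts nearer the grooves, at tray y = -2 to +4 mm. (To the right of the tray the microscope eyepieces overhang the table, 0.37 m up.)

How it is judged:
By the outcome, as a careful person would: the job done as asked, in the order asked, and still so for the second after the job is handed in, with the robot touching nothing.
It also fails if it takes over 64 s, if anything falls off the work surface, if the arm or the gripper's body presses on something with over 40 N, if the wrist force passes 120 N, or if a joint passes its speed limit or range.

## Working session

There is one attempt and no reset: what is moved stays moved. The work goes in short steps, Python scripts to look and compute and a tool call to move; the robot and the scene stay as the last step left them, time stands still between calls to the robot, and variables do not carry over. Pictures are saved under pics/ and viewed, and the job is handed in when it is done.

Besides the shell and the picture viewer there is one more tool, called after "Call:" as name(argument=value, ...), one argument or row to a line, values as JSON. apply_moves: Moves the arm, as the interface text tells. Its arguments: {"type":"object","properties":{"increments":{"type":"array","items":{"type":"object","properties":{"dp":{"type":"array","items":{"type":"number"}},"rotation":{"type":"array","items":{"type":"number"}}}}},"claw":{"type":"number"},"newtons":{"type":"number"}},"required":["increments"]}

```bash
mkdir -p pics; python3 - <<'E'
from station import *
import cv2,pickle
o=observe(); print({k:o[k] for k in('t','position','ee_rot','grip_width')})
for n in("scene","top"):
    c=capture(n); pickle.dump(c,open(f'{n}0.pkl','wb')); cv2.imwrite(f'pics/{n}0.png',c["image"][:,:,::-1]); print(n,c["fx"],c["cx"],c["cy"],c["rvec"],c["tvec"])
E
```

```text
{'t': 0.0, 'position': array([ 0.21567883, -0.5857446 ,  0.23007214]), 'ee_rot': array([[-6.39692490e-04,  9.38418123e-01,  3.45501111e-01],
       [ 2.15268130e-03,  3.45501674e-01, -9.38415665e-01],
       [-9.99997478e-01,  1.43456329e-04, -2.24112997e-03]]), 'grip_width': 1.001324960541745}
scene 466.11697401473793 278.0895857862325 211.4316590938908 [ 2.13734818 -0.53357283  0.2482342 ] [-0.36064877  0.25343821  0.65290684]
top 542.8147605656309 271.64869120211705 200.26589135872715 [ 2.17096807 -2.21423958  0.07078108] [0.13432938 0.46113932 1.08877831]
```

View pics/scene0.png

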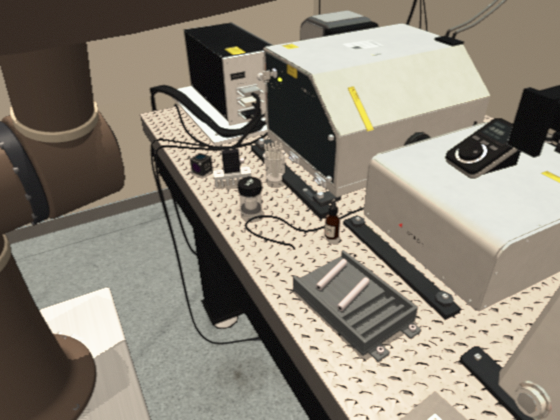

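View pics/top0.png

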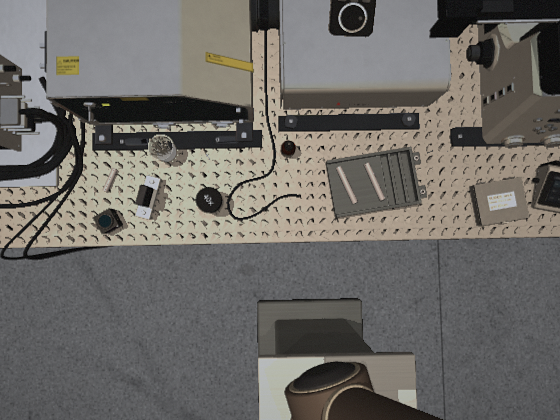

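The scene view shows the tray at about (355,300) and the rake at about (230,170). The top view shows the tray at about (376,183), with its open edge to the left (+y), and the rake at about (148,198). I'll measure from the top view.

```bash
cat > h.py <<'E'
import numpy as np,cv2,pickle
def cam(c):
    R=cv2.Rodrigues(np.array(c["rvec"]))[0]; return R,np.array(c["tvec"])
def ray(c,u,v,z):
    R,t=cam(c); d=np.array([(u-c["cx"])/c["fx"],(v-c["cy"])/c["fy"],1.]); 
    o=-R.T@t; w=R.T@d; return o+w*(z-o[2])/w[2]
def cloud(c):
    R,t=cam(c); v,u=np.mgrid[0:420,0:560]; Z=c["range_z"]
    P=np.stack([(u-c["cx"])/c["fx"]*Z,(v-c["cy"])/c["fy"]*Z,Z],-1)
    return (P-t)@R
E
python3 - <<'E'
from h import *
c=pickle.load(open('top0.pkl','rb')); im=c["image"]
a=cv2.resize(im[135:235,310:440],None,fx=5,fy=5,interpolation=cv2.INTER_CUBIC)
b=cv2.resize(im[160:235,80:230],None,fx=5,fy=5,interpolation=cv2.INTER_CUBIC)
cv2.imwrite('pics/a.png',a[:,:,::-1]);cv2.imwrite('pics/b.png',b[:,:,::-1])
P=cloud(c)
print("cam pos",-cam(c)[0].T@cam(c)[1], "table z",np.median(P[215:230,240:320,2]))
for nm,(r0,r1,c0,c1),(z0,z1) in (("rakegrip",(165,230,130,170),(.06,.12)),("rakehead",(165,230,130,170),(.018,.04)),("jar",(180,215,190,228),(.02,.2)),("glass",(130,170,140,195),(.02,.3)),("blackcube",(205,240,88,128),(.02,.2)),("bottle",(135,160,275,303),(.02,.2)),("traywall",(140,225,320,430),(.026,.045)),("traydeck",(140,225,320,430),(.014,.024))):
    q=P[r0:r1,c0:c1].reshape(-1,3); m=(q[:,2]>z0)&(q[:,2]<z1); q=q[m]
    if len(q)<4: print(nm,len(q));continue
    r=cv2.minAreaRect((q[:,:2]*1000).astype(np.float32)); print(nm,len(q),q.mean(0).round(4),q.min(0).round(3),q.max(0).round(3),r)
E
```

```text
cam pos [0.39716272 0.13038657 1.11417825] table z 0.0003922569195869576
rakegrip 229 [0.474  0.3721 0.0793] [0.454 0.361 0.06 ] [0.494 0.385 0.087] ((474.4378662109375, 373.7653503417969), (16.90110969543457, 39.845726013183594), 73.27436065673828)
rakehead 459 [0.4728 0.3711 0.0279] [0.43  0.348 0.019] [0.519 0.4   0.04 ] ((474.44964599609375, 374.1284484863281), (31.665081024169922, 85.81163024902344), 73.66304779052734)
jar 561 [0.4634 0.2467 0.0683] [0.44  0.223 0.02 ] [0.488 0.273 0.075] ((463.7388916015625, 247.73594665527344), (48.80830764770508, 49.550662994384766), 27.67508888244629)
glass 561 [0.5737 0.3418 0.0496] [0.545 0.28  0.02 ] [0.608 0.39  0.092] ((576.1246948242188, 335.1587829589844), (62.62562942504883, 109.48480224609375), 0.10162851214408875)
blackcube 422 [0.4281 0.4541 0.0379] [0.404 0.431 0.02 ] [0.452 0.48  0.046] ((427.6398620605469, 455.84112548828125), (39.33354949951172, 38.9056396484375), 28.360118865966797)
bottle 188 [0.5635 0.0917 0.0529] [0.552 0.076 0.021] [0.58  0.105 0.088] ((566.1238403320312, 90.54495239257812), (27.921188354492188, 28.32292938232422), 0.5547179579734802)
traywall 1161 [ 0.4978 -0.0825  0.0312] [ 0.427 -0.173  0.026] [0.565 0.013 0.038] ((496.6083984375, -80.15164184570312), (116.27642059326172, 173.39248657226562), 8.415816307067871)
traydeck 2725 [ 0.4938 -0.0615  0.0197] [ 0.429 -0.181  0.014] [0.559 0.014 0.024] ((494.2607421875, -84.99884796142578), (114.34185791015625, 186.4342803955078), 6.52782678604126)
```

View pics/a.png

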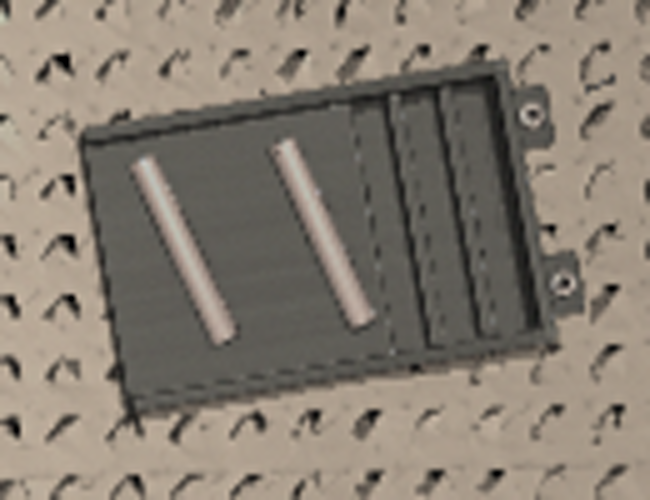

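View pics/b.png

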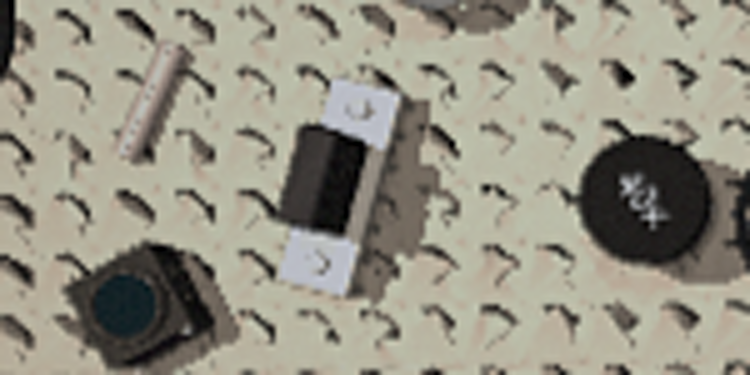

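```bash
cat > plan.py <<'E'
import numpy as np,json
from scipy.spatial.transform import Rotation as Ro
def Rz(yaw_deg): # tool pointing down, tool z axis at world angle yaw_deg
    a=np.radians(yaw_deg); x=np.array([0,0,-1.]); z=np.array([np.cos(a),np.sin(a),0]); return np.stack([x,np.cross(z,x),z],1)
def plan(o,p,yaw,n,d=2,wind=None):
    """straight line from observed state to p; n rows; prints rounded rows"""
    P=np.array(o["position"]);R=np.array(o["ee_rot"]); Rt=Rz(yaw); rows=[]
    for i in range(n):
        k=n-i
        rv=Ro.from_matrix(R.T@Rt).as_rotvec(degrees=True)
        dp=np.round(R.T@((np.array(p)-P)/k)*100,d); r=np.round(rv/k,1)
        rows.append({"dp":(dp+0).tolist(),"rotation":(r+0).tolist()})
        P=P+R@dp/100; R=R@Ro.from_rotvec(r,degrees=True).as_matrix()
    print(json.dumps(rows)); print("end",P.round(4))
E
python3 - <<'E'
from station import *; from plan import *
plan(observe(),[.4744,.374,.21],73.7,19)
E
```

```text
[{"dp": [0.12, 3.02, -4.27], "rotation": [-7.6, 0.0, 0.0]}, {"dp": [0.12, 3.56, -3.83], "rotation": [-7.5, 0.0, 0.0]}, {"dp": [0.11, 4.03, -3.33], "rotation": [-7.6, 0.0, 0.0]}, {"dp": [0.12, 4.44, -2.77], "rotation": [-7.5, 0.0, 0.0]}, {"dp": [0.11, 4.76, -2.17], "rotation": [-7.6, 0.0, 0.0]}, {"dp": [0.12, 5.01, -1.52], "rotation": [-7.5, 0.0, 0.0]}, {"dp": [0.11, 5.16, -0.86], "rotation": [-7.6, 0.0, 0.0]}, {"dp": [0.12, 5.23, -0.16], "rotation": [-7.5, 0.0, 0.0]}, {"dp": [0.11, 5.21, 0.52], "rotation": [-7.6, 0.0, 0.0]}, {"dp": [0.12, 5.09, 1.2], "rotation": [-7.5, 0.0, 0.0]}, {"dp": [0.11, 4.89, 1.86], "rotation": [-7.6, 0.0, 0.0]}, {"dp": [0.12, 4.6, 2.49], "rotation": [-7.5, 0.0, 0.0]}, {"dp": [0.11, 4.24, 3.07], "rotation": [-7.6, 0.0, 0.0]}, {"dp": [0.12, 3.8, 3.6], "rotation": [-7.5, 0.0, 0.0]}, {"dp": [0.11, 3.29, 4.06], "rotation": [-7.6, 0.0, 0.0]}, {"dp": [0.12, 2.73, 4.47], "rotation": [-7.5, 0.0, 0.0]}, {"dp": [0.11, 2.12, 4.78], "rotation": [-7.6, 0.0, 0.0]}, {"dp": [0.12, 1.47, 5.02], "rotation": [-7.5, 0.0, 0.0]}, {"dp": [0.11, 0.8, 5.17], "rotation": [-7.6, 0.1, -0.1]}]
end [0.4744 0.374  0.21  ]
```

Call:
apply_moves(
  increments=[
    {"dp": [0.1, 3.0, -4.3], "rotation": [-7.6, 0, 0]},
    {"dp": [0.1, 3.6, -3.8], "rotation": [-7.5, 0, 0]},
    {"dp": [0.1, 4.0, -3.3], "rotation": [-7.6, 0, 0]},
    {"dp": [0.1, 4.4, -2.8], "rotation": [-7.5, 0, 0]},
    {"dp": [0.1, 4.8, -2.2], "rotation": [-7.6, 0, 0]},
    {"dp": [0.1, 5.0, -1.5], "rotation": [-7.5, 0, 0]},
    {"dp": [0.1, 5.2, -0.9], "rotation": [-7.6, 0, 0]},
    {"dp": [0.1, 5.2, -0.2], "rotation": [-7.5, 0, 0]},
    {"dp": [0.1, 5.2, 0.5], "rotation": [-7.6, 0, 0]},
    {"dp": [0.1, 5.1, 1.2], "rotation": [-7.5, 0, 0]},
    {"dp": [0.1, 4.9, 1.9], "rotation": [-7.6, 0, 0]},
    {"dp": [0.1, 4.6, 2.5], "rotation": [-7.5, 0, 0]},
    {"dp": [0.1, 4.2, 3.1], "rotation": [-7.6, 0, 0]},
    {"dp": [0.1, 3.8, 3.6], "rotation": [-7.5, 0, 0]},
    {"dp": [0.1, 3.3, 4.1], "rotation": [-7.6, 0, 0]},
    {"dp": [0.1, 2.7, 4.5], "rotation": [-7.5, 0, 0]},
    {"dp": [0.1, 2.1, 4.8], "rotation": [-7.6, 0, 0]},
    {"dp": [0.1, 1.5, 5.0], "rotation": [-7.5, 0, 0]},
    {"dp": [0.1, 0.8, 5.2], "rotation": [-7.6, 0, 0]},
    {"dp": [0, 0, 0], "rotation": [0, 0, 0]},
  ],
  claw=5,
)

```text
t: 2.6
position: [0.4411, 0.4154, 0.2076]
ee_rot: [[0.002, -0.98, 0.201], [0.003, 0.201, 0.98], [-1.0, -0.001, 0.003]]
ft_force: [-0.4, -0.3, 0.2]
grip_width: 0.583
```

```bash
python3 - <<'E'
from station import *; from plan import *; from h import *
o=observe(); print(o["t"],o["position"],o["q"],o["grip_width"])
plan(o,[.4744,.374,.10],73.7,4)
c=capture("wrist"); pickle.dump(c,open('w1.pkl','wb')); cv2.imwrite('pics/w1.png',c["image"][:,:,::-1])
E
```

```text
2.6 [0.44114124 0.4154349  0.20762753] [ 6.83024165e-01  2.92831001e-01  1.70389802e+00  1.09781454e-03
  1.14183263e+00 -6.85638912e-01] 0.5825405480451152
[{"dp": [2.69, -1.02, -0.86], "rotation": [1.2, 0.0, 0.0]}, {"dp": [2.69, -1.04, -0.83], "rotation": [1.2, 0.1, 0.0]}, {"dp": [2.69, -1.05, -0.81], "rotation": [1.1, 0.0, 0.0]}, {"dp": [2.69, -1.07, -0.78], "rotation": [1.2, 0.1, 0.1]}]
end [0.4744 0.374  0.1   ]
```

View pics/w1.png

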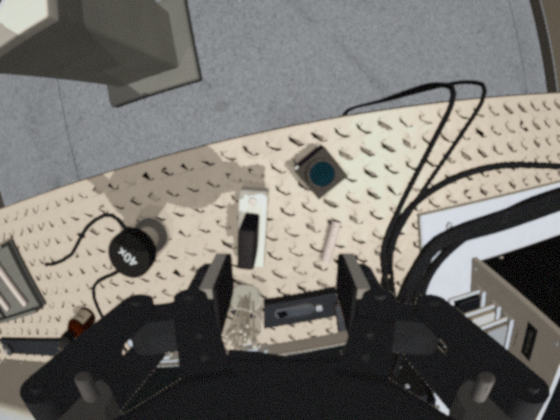

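The wrist view shows the rake at about (252,228), upright and undisturbed, with the gripper still off to one side. I'll correct the offset and then descend.

Call:
apply_moves(
  increments=[
    {"dp": [1.5, -1.0, -0.9], "rotation": [1.2, 0, 0]},
    {"dp": [1.5, -1.0, -0.8], "rotation": [1.2, 0, 0]},
    {"dp": [1.5, -1.1, -0.8], "rotation": [1.2, 0, 0]},
    {"dp": [1.5, -1.1, -0.8], "rotation": [1.1, 0, 0]},
    {"dp": [0, 0, 0], "rotation": [0, 0, 0]},
    {"dp": [0, 0, 0], "rotation": [0, 0, 0]},
  ],
)

```text
t: 3.4
position: [0.4747, 0.3615, 0.1413]
ee_rot: [[-0.004, -0.955, 0.295], [-0.004, 0.295, 0.955], [-1.0, 0.003, -0.005]]
ft_force: [0.7, 0.3, 0.4]
grip_width: 0.585
```

```bash
python3 - <<'E'
from station import *; from plan import *
o=observe(); print(o["t"],o["position"],o["joint_vel"])
plan(o,[.4744,.374,.10],73.7,3)
E
```

```text
3.4 [0.47471132 0.36153134 0.14126306] [-0.01412441  0.00819621  0.01174229 -0.00245028 -0.00138252 -0.00057655]
[{"dp": [1.37, 0.13, 0.4], "rotation": [-0.3, -0.1, -0.1]}, {"dp": [1.38, 0.13, 0.4], "rotation": [-0.3, -0.1, 0.0]}, {"dp": [1.37, 0.13, 0.4], "rotation": [-0.3, -0.1, -0.1]}]
end [0.4744 0.3741 0.1   ]
```

Call:
apply_moves(
  increments=[
    {"dp": [1.2, 0.1, 0.4], "rotation": [-0.3, -0.1, -0.1]},
    {"dp": [1.2, 0.1, 0.4], "rotation": [-0.3, -0.1, -0.1]},
    {"dp": [0.6, 0.1, 0.1], "rotation": [-0.2, -0.1, 0]},
    {"dp": [0, 0, 0], "rotation": [0, 0, 0]},
    {"dp": [0, 0, 0], "rotation": [0, 0, 0]},
  ],
)

```text
t: 4.03
position: [0.4742, 0.3737, 0.1101]
ee_rot: [[0.003, -0.96, 0.279], [0.002, 0.279, 0.96], [-1.0, -0.002, 0.003]]
ft_force: [-1.3, -0.3, -1.1]
grip_width: 0.585
```

```bash
python3 - <<'E'
from station import *; from plan import *
o=observe(); print(o["t"],o["position"],o["joint_vel"].round(3))
plan(o,[.4744,.374,.043],73.7,4)
E
```

```text
4.025 [0.47415209 0.37366302 0.11005762] [ 0.002  0.004  0.001 -0.001 -0.002 -0.001]
[{"dp": [1.68, 0.0, 0.01], "rotation": [0.0, 0.0, 0.0]}, {"dp": [1.68, 0.0, 0.0], "rotation": [0.0, 0.1, 0.0]}, {"dp": [1.67, 0.0, 0.01], "rotation": [0.1, 0.0, 0.1]}, {"dp": [1.68, 0.0, 0.01], "rotation": [0.0, 0.1, 0.0]}]
end [0.4744 0.374  0.043 ]
```

Call:
apply_moves(
  increments=[
    {"dp": [1.4, 0, 0], "rotation": [0, 0.1, 0]},
    {"dp": [1.4, 0, 0], "rotation": [0, 0, 0]},
    {"dp": [1.4, 0, 0], "rotation": [0, 0, 0]},
    {"dp": [1.1, 0, 0], "rotation": [0, 0, 0]},
    {"dp": [0.6, 0, 0], "rotation": [0, 0, 0]},
    {"dp": [0.3, 0, 0], "rotation": [0, 0, 0]},
    {"dp": [0, 0, 0], "rotation": [0, 0, 0]},
    {"dp": [0, 0, 0], "rotation": [0, 0, 0]},
  ],
)

```text
t: 5.03
position: [0.4745, 0.3735, 0.0435]
ee_rot: [[0.002, -0.96, 0.279], [0.0, 0.279, 0.96], [-1.0, -0.002, 0.001]]
ft_force: [0.4, -0.6, 0.9]
grip_width: 0.584
```

```bash
python3 - <<'E'
from station import *; from plan import *; from h import *
o=observe(); print(o["t"],o["position"],o["joint_vel"].round(3))
plan(o,[.4744,.374,.043],73.7,1)
c=capture("scene"); cv2.imwrite('pics/s1.png',cv2.resize(c["image"][110:260,150:310],None,fx=4,fy=4)[:,:,::-1])
E
```

```text
5.025 [0.47447662 0.37351524 0.04354921] [-0.001 -0.001 -0.002 -0.002  0.002  0.   ]
[{"dp": [0.05, 0.02, 0.04], "rotation": [0.1, 0.0, 0.1]}]
end [0.4744 0.374  0.043 ]
```

View pics/s1.png

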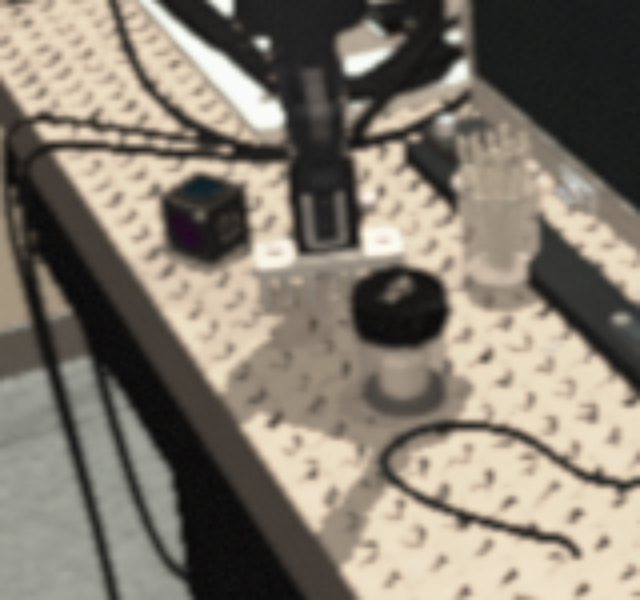

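The crop shows the fingers astride the grip at about (325,200), with the head below them. Next I close the gripper.

Call:
apply_moves(
  increments=[
    {"dp": [0, 0, 0], "rotation": [0, 0, 0]},
    {"dp": [0, 0, 0], "rotation": [0, 0, 0]},
    {"dp": [0, 0, 0], "rotation": [0, 0, 0]},
    {"dp": [0, 0, 0], "rotation": [0, 0, 0]},
    {"dp": [0, 0, 0], "rotation": [0, 0, 0]},
    {"dp": [0, 0, 0], "rotation": [0, 0, 0]},
  ],
  claw=0,
  newtons=80,
)

```text
t: 5.82
position: [0.475, 0.3739, 0.0446]
ee_rot: [[0.004, -0.96, 0.279], [0.001, 0.279, 0.96], [-1.0, -0.003, 0.002]]
ft_force: [-0.1, -0.0, -0.6]
grip_width: 0.181
```

```bash
python3 - <<'E'
from station import *; from plan import *; from h import *
o=observe(); print(o["t"],o["position"],o["ee_rot"].round(4),o["grip_width"],o["ft_force"])
c=capture("top"); P=cloud(c); pickle.dump(c,open('top1.pkl','wb'))
q=P[165:230,130:170].reshape(-1,3); m=(q[:,2]>.018)&(q[:,2]<.034); print(cv2.minAreaRect((q[m][:,:2]*1000).astype(np.float32)))
# posts in tray frame (from first image), plane z=.032 approx top of posts
c=pickle.load(open('top0.pkl','rb')); im=c["image"].astype(int)
m=np.zeros((420,560),np.uint8); s=im[140:225,325:428]; m[140:225,325:428]=((s[...,0]>150))*255
cs,_=cv2.findContours(m,cv2.RETR_EXTERNAL,cv2.CHAIN_APPROX_NONE)
a=np.radians(8.4)
for k in cs:
    if cv2.contourArea(k)<60: continue
    r=cv2.minAreaRect(k); b=cv2.boxPoints(r); w=np.array([ray(c,u,v,.028)[:2] for u,v in b]); d=w-[.4966,-.0802]
    t=np.stack([d@[np.cos(a),np.sin(a)],d@[-np.sin(a),np.cos(a)]],1)*1000; print(cv2.contourArea(k),t.round(1).tolist(),t.mean(0))
E
```

```text
5.825 [0.47499973 0.37393016 0.04457091] [[ 0.0037 -0.9603  0.2789]
 [ 0.0013  0.2789  0.9603]
 [-1.     -0.0032  0.0022]] 0.18065980672192533 [-0.11015037 -0.01794199 -0.58741828]
((483.87152099609375, 370.8558654785156), (29.849910736083984, 65.61721801757812), 73.32401275634766)
113.0 [[39.9, 68.4], [42.0, 60.5], [-33.6, 40.5], [-35.7, 48.4]] [ 3.15318657 54.43713607]
111.0 [[37.5, 12.0], [39.7, 3.8], [-36.1, -15.7], [-38.3, -7.6]] [ 0.66947536 -1.87046566]
2726.5 [[99.0, 81.8], [65.0, -121.5], [-101.8, -90.6], [-67.9, 110.8]] [-1.43321199 -4.87021617]
```

The posts measure at tray y of +54 and -2 mm, about 15° askew, which matches the brief. The grip width reads 15.4 mm. Next: lift, then carry.

Call:
apply_moves(
  increments=[
    {"dp": [-1, 0, 0], "rotation": [0, 0, 0]},
    {"dp": [-2, 0, 0], "rotation": [0, 0, 0]},
    {"dp": [-2.5, 0, 0], "rotation": [0, 0, 0]},
    {"dp": [-2.5, 0, 0], "rotation": [0, 0, 0]},
    {"dp": [-1.7, 0, 0], "rotation": [0, 0, 0]},
    {"dp": [-0.8, 0, 0], "rotation": [0, 0, 0]},
    {"dp": [0, 0, 0], "rotation": [0, 0, 0]},
    {"dp": [0, 0, 0], "rotation": [0, 0, 0]},
  ],
)

```text
t: 6.88
position: [0.4741, 0.3735, 0.157]
ee_rot: [[0.004, -0.96, 0.279], [0.001, 0.279, 0.96], [-1.0, -0.003, 0.003]]
ft_force: [0.3, -0.1, -2.0]
grip_width: 0.176
```

```bash
python3 - <<'E'
from station import *; from plan import *; from h import *
o=observe(); print(o["t"],o["position"],o["ft_force"],o["grip_width"])
plan(o,[.4805,.0286,.155],98.4,13)
c=capture("scene"); cv2.imwrite('pics/s2.png',cv2.resize(c["image"][80:260,130:330],None,fx=4,fy=3.3)[:,:,::-1])
E
```

```text
6.875 [0.47413844 0.37348031 0.15697298] [ 0.30730898 -0.11115395 -2.00807479] 0.17637971983851258
[{"dp": [0.01, -0.79, -2.53], "rotation": [-1.9, 0.0, 0.0]}, {"dp": [0.01, -0.7, -2.56], "rotation": [-1.9, 0.0, 0.0]}, {"dp": [0.01, -0.62, -2.58], "rotation": [-1.9, 0.0, 0.0]}, {"dp": [0.01, -0.53, -2.6], "rotation": [-1.9, 0.0, 0.0]}, {"dp": [0.01, -0.44, -2.62], "rotation": [-1.9, 0.0, 0.0]}, {"dp": [0.01, -0.36, -2.63], "rotation": [-1.9, 0.0, 0.0]}, {"dp": [0.01, -0.27, -2.64], "rotation": [-1.9, 0.0, 0.0]}, {"dp": [0.01, -0.18, -2.65], "rotation": [-1.9, 0.0, 0.0]}, {"dp": [0.01, -0.1, -2.65], "rotation": [-1.9, 0.0, 0.0]}, {"dp": [0.01, -0.01, -2.65], "rotation": [-1.9, 0.0, 0.1]}, {"dp": [0.02, 0.08, -2.65], "rotation": [-1.9, 0.0, 0.0]}, {"dp": [0.01, 0.17, -2.65], "rotation": [-1.8, 0.0, 0.1]}, {"dp": [0.02, 0.26, -2.64], "rotation": [-1.9, 0.1, 0.0]}]
end [0.4805 0.0286 0.155 ]
```

View pics/s2.png

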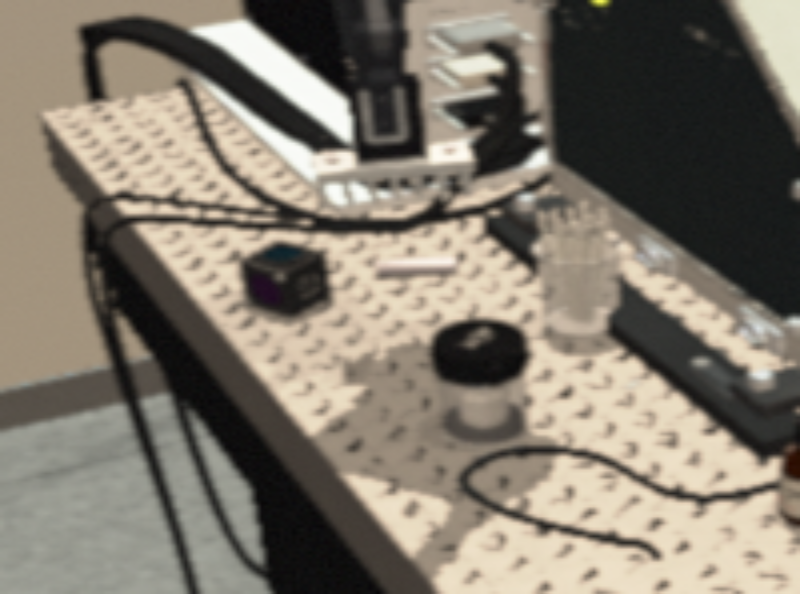

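The crop shows the rake lifted level, with its head at about (395,165). I'll carry it to the tray now.

Call:
apply_moves(
  increments=[
    {"dp": [0, -0.4, -1.3], "rotation": [-1.0, 0, 0]},
    {"dp": [0, -0.7, -2.5], "rotation": [-1.9, 0, 0]},
    {"dp": [0, -0.6, -2.6], "rotation": [-1.9, 0, 0]},
    {"dp": [0, -0.5, -2.6], "rotation": [-1.9, 0, 0]},
    {"dp": [0, -0.4, -2.6], "rotation": [-1.9, 0, 0]},
    {"dp": [0, -0.4, -2.6], "rotation": [-1.9, 0, 0]},
    {"dp": [0, -0.3, -2.6], "rotation": [-1.9, 0, 0]},
    {"dp": [0, -0.2, -2.6], "rotation": [-1.9, 0, 0]},
    {"dp": [0, -0.1, -2.6], "rotation": [-1.9, 0, 0]},
    {"dp": [0, 0, -2.6], "rotation": [-1.9, 0, 0]},
    {"dp": [0, 0.1, -2.4], "rotation": [-1.9, 0, 0]},
    {"dp": [0, 0.1, -1.6], "rotation": [-1.2, 0, 0]},
    {"dp": [0, 0.1, -0.8], "rotation": [-0.6, 0, 0]},
    {"dp": [0, 0, 0], "rotation": [0, 0, 0]},
    {"dp": [0, 0, 0], "rotation": [0, 0, 0]},
  ],
)

```text
t: 8.8
position: [0.4664, 0.0546, 0.1473]
ee_rot: [[-0.018, -0.993, -0.116], [-0.01, -0.116, 0.993], [-1.0, 0.019, -0.007]]
ft_force: [0.1, -0.0, -1.5]
grip_width: 0.176
```

```bash
python3 - <<'E'
from station import *; from plan import *; from h import *
o=observe(); print(o["t"],o["position"],o["ft_force"],o["grip_width"])
plan(o,[.4805,.0286,.11],98.4,5)
E
```

```text
8.8 [0.46638885 0.05463471 0.14725135] [ 0.07604604 -0.01003947 -1.45682361] 0.17601768798211476
[{"dp": [0.74, -0.23, -0.54], "rotation": [-0.3, -0.1, -0.2]}, {"dp": [0.75, -0.23, -0.55], "rotation": [-0.4, -0.1, -0.2]}, {"dp": [0.74, -0.22, -0.55], "rotation": [-0.3, -0.1, -0.2]}, {"dp": [0.75, -0.22, -0.55], "rotation": [-0.4, -0.1, -0.2]}, {"dp": [0.74, -0.21, -0.56], "rotation": [-0.3, 0.0, -0.3]}]
end [0.4805 0.0286 0.11  ]
```

Call:
apply_moves(
  increments=[
    {"dp": [0.7, -0.2, -0.5], "rotation": [-0.3, -0.1, -0.2]},
    {"dp": [0.7, -0.2, -0.5], "rotation": [-0.3, -0.1, -0.2]},
    {"dp": [0.7, -0.2, -0.5], "rotation": [-0.3, -0.1, -0.2]},
    {"dp": [0.7, -0.2, -0.5], "rotation": [-0.3, -0.1, -0.2]},
    {"dp": [0.4, -0.2, -0.4], "rotation": [-0.2, 0, -0.2]},
    {"dp": [0, 0, 0], "rotation": [0, 0, 0]},
    {"dp": [0, 0, 0], "rotation": [0, 0, 0]},
  ],
)

```text
t: 9.68
position: [0.4796, 0.0314, 0.1122]
ee_rot: [[-0.002, -0.99, -0.144], [0.0, -0.144, 0.99], [-1.0, 0.002, 0.001]]
ft_force: [-1.3, -1.0, -2.0]
grip_width: 0.174
```

```bash
python3 - <<'E'
from station import *; from plan import *; from h import *
o=observe(); print(o["t"],o["position"],o["ee_rot"].round(4))
plan(o,[.4805,.0286,.068],98.4,4)
c=capture("scene"); cv2.imwrite('pics/s3.png',cv2.resize(c["image"][200:370,260:460],None,fx=4,fy=3.5)[:,:,::-1])
E
```

```text
9.675 [0.47961971 0.03139526 0.11218935] [[-1.700e-03 -9.896e-01 -1.436e-01]
 [ 4.000e-04 -1.436e-01  9.896e-01]
 [-1.000e+00  1.700e-03  7.000e-04]]
[{"dp": [1.1, -0.01, -0.07], "rotation": [0.0, 0.0, 0.0]}, {"dp": [1.11, -0.01, -0.07], "rotation": [0.0, 0.0, 0.0]}, {"dp": [1.1, -0.02, -0.08], "rotation": [-0.1, 0.0, 0.0]}, {"dp": [1.11, -0.01, -0.07], "rotation": [0.0, 0.0, -0.1]}]
end [0.4805 0.0286 0.068 ]
```

View pics/s3.png

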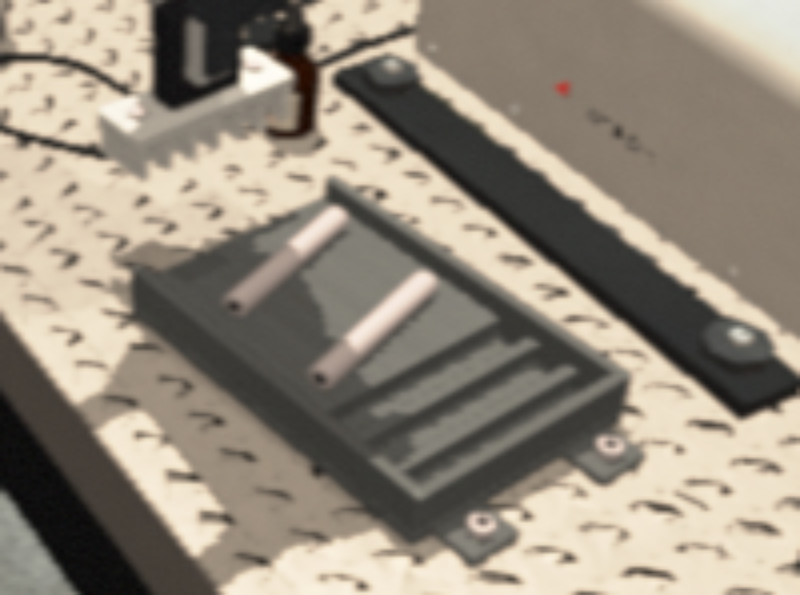

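The crop shows the rake held level at about (200,100), beyond the tray's open edge, with the posts still askew. I'll lower it to combing height.

Call:
apply_moves(
  increments=[
    {"dp": [1.0, 0, 0], "rotation": [0, 0, 0]},
    {"dp": [1.2, 0, 0], "rotation": [0, 0, 0]},
    {"dp": [0.9, 0, 0], "rotation": [0, 0, 0]},
    {"dp": [0.6, 0, 0], "rotation": [0, 0, 0]},
    {"dp": [0.3, 0, 0], "rotation": [0, 0, 0]},
    {"dp": [0, 0, 0], "rotation": [0, 0, 0]},
    {"dp": [0, 0, 0], "rotation": [0, 0, 0]},
  ],
)

```text
t: 10.6
position: [0.4794, 0.0318, 0.0694]
ee_rot: [[-0.002, -0.99, -0.144], [0.0, -0.144, 0.99], [-1.0, 0.002, 0.001]]
ft_force: [-0.4, -0.2, -0.9]
grip_width: 0.175
```

```bash
cat >> plan.py <<'E'
def tr(o):
    a=np.radians(8.4); d=np.array(o["position"][:2])-[.4966,-.0802]
    print("t %.2f tray x %.1f y %.1f tipz %.1f toolz yaw %.2f grip %.3f"%(o["t"],1000*d@[np.cos(a),np.sin(a)],1000*d@[-np.sin(a),np.cos(a)],1000*(o["position"][2]-.0446),np.degrees(np.arctan2(o["ee_rot"][1,2],o["ee_rot"][0,2])),o["grip_width"]),"tilt",o["ee_rot"][2,1:].round(4),"F",o["ft_force"].round(1))
E
python3 - <<'E'
from station import *; from plan import *
tr(observe())
E
```

```text
t 10.60 tray x -0.6 y 113.4 tipz 24.8 toolz yaw 98.30 grip 0.175 tilt [0.0017 0.0007] F [-0.4 -0.2 -0.9]
```

Call:
apply_moves(
  increments=[
    {"dp": [0.13, -0.1, -0.2], "rotation": [0, 0, 0]},
    {"dp": [0, 0, -0.5], "rotation": [0, 0, 0]},
    {"dp": [0, 0, -0.5], "rotation": [0, 0, 0]},
    {"dp": [0, 0, -0.5], "rotation": [0, 0, 0]},
    {"dp": [0, 0, -0.5], "rotation": [0, 0, 0]},
  ],
)

```text
t: 11.22
position: [0.4848, 0.0087, 0.0689]
ee_rot: [[0.0, -0.989, -0.145], [0.0, -0.145, 0.989], [-1.0, -0.0, 0.0]]
ft_force: [0.5, 0.0, -1.1]
grip_width: 0.178
```

```bash
python3 - <<'E'
from station import *; from plan import *
tr(observe())
E
```

```text
t 11.22 tray x 1.3 y 89.7 tipz 24.3 toolz yaw 98.32 grip 0.178 tilt [-0.0004  0.0002] F [ 0.5  0.  -1.1]
```

Call:
apply_moves(
  increments=[
    {"dp": [0.05, 0, -0.4], "rotation": [0, 0, 0]},
    {"dp": [0.05, 0, -0.4], "rotation": [0, 0, 0]},
    {"dp": [0, 0, -0.45], "rotation": [0, 0, 0]},
    {"dp": [0, 0, -0.45], "rotation": [0, 0, 0]},
    {"dp": [0, 0, -0.45], "rotation": [0, 0, 0]},
    {"dp": [0, 0, -0.45], "rotation": [0, 0, 0]},
    {"dp": [0, 0, -0.45], "rotation": [0, 0, 0]},
    {"dp": [0, 0, -0.45], "rotation": [0, 0, 0]},
    {"dp": [0, 0, -0.45], "rotation": [0, 0, 0]},
  ],
)

```text
t: 12.35
position: [0.4908, -0.0332, 0.0677]
ee_rot: [[0.0, -0.99, -0.144], [0.0, -0.144, 0.99], [-1.0, -0.0, 0.0]]
ft_force: [-0.7, -0.0, -1.4]
grip_width: 0.175
```

```bash
python3 - <<'E'
from station import *; from plan import *; from h import *
tr(observe())
for n,(r0,r1,c0,c1) in (("scene",(220,360,270,430)),("top",(135,235,310,440))):
    c=capture(n); cv2.imwrite(f'pics/{n}4.png',cv2.resize(c["image"][r0:r1,c0:c1],None,fx=4,fy=4)[:,:,::-1])
E
```

```text
t 12.35 tray x 1.1 y 47.3 tipz 23.1 toolz yaw 98.30 grip 0.175 tilt [-0.0002  0.0004] F [-0.7 -0.  -1.4]
```

View pics/scene4.png

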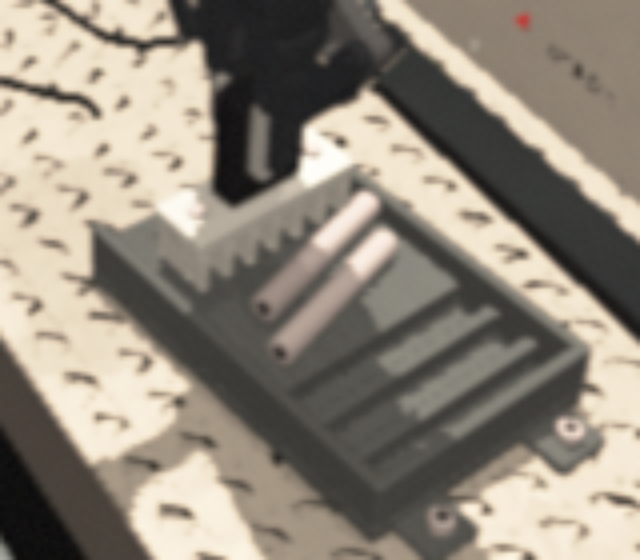

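View pics/top4.png

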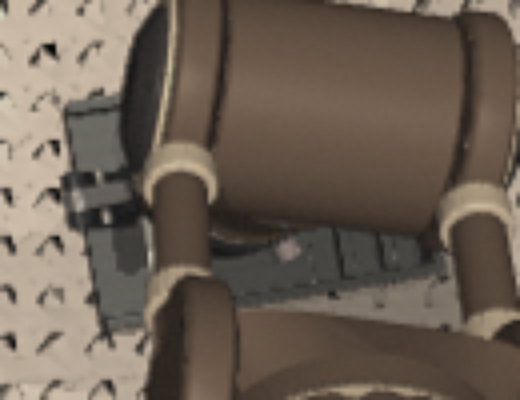

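The scene crop shows post_0 at about (315,255), rolled up close behind post_1 at about (335,295), and the teeth following. The arm hides most of the top view. I'll continue the sweep.

Call:
apply_moves(
  increments=[
    {"dp": [0, 0, -0.4], "rotation": [0, 0, 0]},
    {"dp": [0, 0, -0.45], "rotation": [0, 0, 0]},
    {"dp": [0, 0, -0.45], "rotation": [0, 0, 0]},
    {"dp": [0, 0, -0.45], "rotation": [0, 0, 0]},
    {"dp": [0, 0, -0.45], "rotation": [0, 0, 0]},
    {"dp": [0, 0, -0.45], "rotation": [0, 0, 0]},
    {"dp": [0, 0, -0.45], "rotation": [0, 0, 0]},
    {"dp": [0, 0, -0.45], "rotation": [0, 0, 0]},
  ],
)

```text
t: 13.45
position: [0.4963, -0.0704, 0.0678]
ee_rot: [[0.0, -0.99, -0.144], [0.001, -0.144, 0.99], [-1.0, -0.0, 0.001]]
ft_force: [1.2, -0.2, -2.7]
grip_width: 0.176
```

```bash
python3 - <<'E'
from station import *; from plan import *; from h import *
tr(observe())
c=capture("scene"); cv2.imwrite(f'pics/s5.png',cv2.resize(c["image"][220:360,270:430],None,fx=4,fy=4)[:,:,::-1])
E
```

```text
t 13.45 tray x 1.1 y 9.7 tipz 23.2 toolz yaw 98.29 grip 0.176 tilt [-0.0003  0.0007] F [ 1.2 -0.2 -2.7]
```

View pics/s5.png

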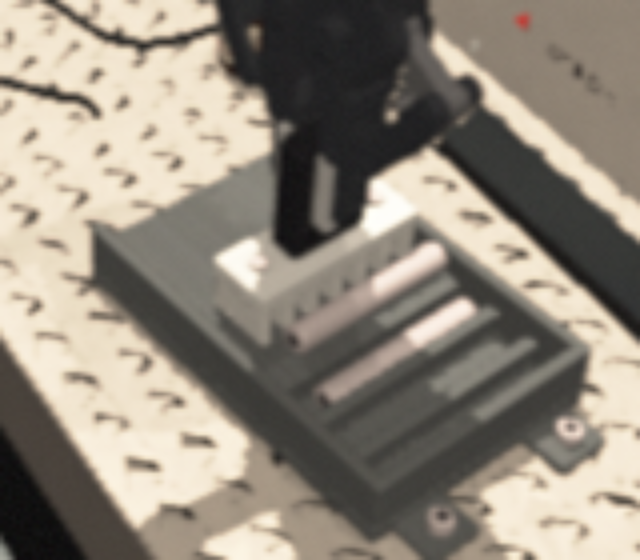

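Post_0 is now square against the teeth at about (370,295), and post_1 lies parallel at about (400,350), apparently in the first groove. I'll continue.

Call:
apply_moves(
  increments=[
    {"dp": [0, 0, -0.45], "rotation": [0, 0, 0]},
    {"dp": [0, 0, -0.45], "rotation": [0, 0, 0]},
    {"dp": [0, 0, -0.45], "rotation": [0, 0, 0]},
    {"dp": [0, 0, -0.45], "rotation": [0, 0, 0]},
    {"dp": [0, 0, -0.45], "rotation": [0, 0, 0]},
    {"dp": [0, 0, -0.45], "rotation": [0, 0, 0]},
    {"dp": [0, 0, -0.45], "rotation": [0, 0, 0]},
    {"dp": [0, 0, -0.45], "rotation": [0, 0, 0]},
  ],
)

```text
t: 14.5
position: [0.5018, -0.1085, 0.0677]
ee_rot: [[-0.0, -0.99, -0.144], [0.001, -0.144, 0.99], [-1.0, -0.0, 0.001]]
ft_force: [0.0, 0.3, -1.0]
grip_width: 0.18
```

```bash
python3 - <<'E'
from station import *; from plan import *; from h import *
tr(observe())
c=capture("scene"); cv2.imwrite(f'pics/s6.png',cv2.resize(c["image"][220:360,270:430],None,fx=4,fy=4)[:,:,::-1])
E
```

```text
t 14.50 tray x 1.0 y -28.7 tipz 23.1 toolz yaw 98.26 grip 0.180 tilt [-0.0001  0.0013] F [ 0.   0.3 -1. ]
```

View pics/s6.png

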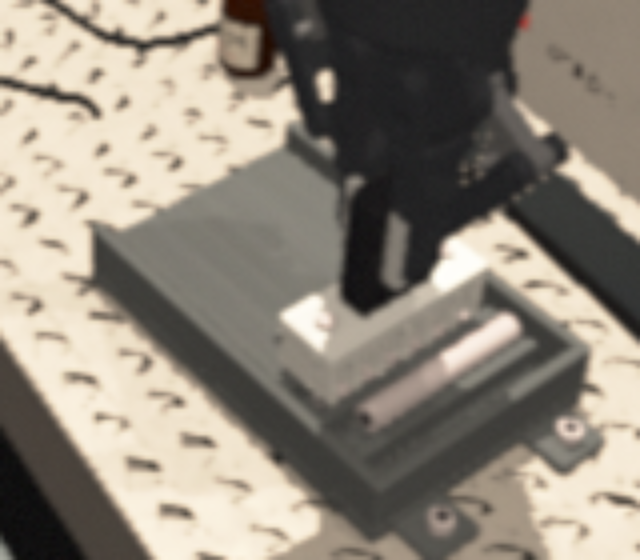

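Post_0 is at about (440,370), at the second groove. I'll advance another 15 mm or so to be sure, then lift.

Call:
apply_moves(
  increments=[
    {"dp": [0, 0, -0.4], "rotation": [0, 0, 0]},
    {"dp": [0, 0, -0.45], "rotation": [0, 0, 0]},
    {"dp": [0, 0, -0.4], "rotation": [0, 0, 0]},
    {"dp": [0, 0, -0.2], "rotation": [0, 0, 0]},
    {"dp": [0, 0, 0], "rotation": [0, 0, 0]},
    {"dp": [-0.6, 0, 0], "rotation": [0, 0, 0]},
    {"dp": [-1.5, 0, 0], "rotation": [0, 0, 0]},
    {"dp": [-2, 0, 0], "rotation": [0, 0, 0]},
    {"dp": [-2, 0, 0], "rotation": [0, 0, 0]},
    {"dp": [-1, 0, 0], "rotation": [0, 0, 0]},
    {"dp": [0, 0, 0], "rotation": [0, 0, 0]},
  ],
)

```text
t: 15.92
position: [0.5051, -0.1245, 0.1448]
ee_rot: [[0.003, -0.99, -0.144], [-0.0, -0.144, 0.99], [-1.0, -0.003, -0.001]]
ft_force: [-0.3, -0.3, -1.0]
grip_width: 0.179
```

```bash
python3 - <<'E'
from station import *; from plan import *; from h import *
tr(observe())
c=capture("scene"); pickle.dump(c,open('s7.pkl','wb')); cv2.imwrite(f'pics/s7.png',cv2.resize(c["image"][220:360,270:430],None,fx=4,fy=4)[:,:,::-1])
E
```

```text
t 15.93 tray x 1.9 y -45.0 tipz 100.2 toolz yaw 98.29 grip 0.179 tilt [-0.0032 -0.0007] F [-0.3 -0.3 -1. ]
```

View pics/s7.png

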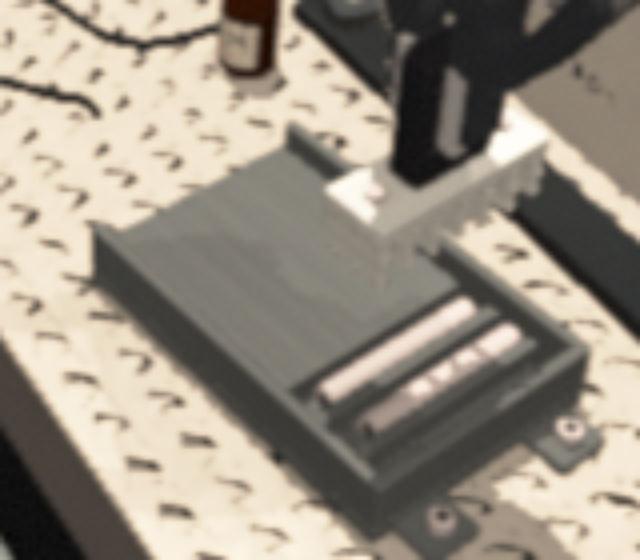

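Both posts look seated in grooves 1 and 2, at about (395,350) and (440,375). I'll take the rake back to its original free spot.

```bash
python3 - <<'E'
from station import *; from plan import *
plan(observe(),[.4745,.374,.15],73.8,17,d=1)
E
```

```text
[{"dp": [0.0, -0.2, 2.9], "rotation": [1.4, 0.0, 0.0]}, {"dp": [0.0, -0.2, 2.9], "rotation": [1.4, 0.0, 0.0]}, {"dp": [0.0, -0.1, 2.9], "rotation": [1.4, 0.0, 0.0]}, {"dp": [0.0, 0.0, 2.9], "rotation": [1.4, 0.0, 0.0]}, {"dp": [0.0, 0.0, 2.9], "rotation": [1.5, 0.0, 0.0]}, {"dp": [0.0, 0.1, 2.9], "rotation": [1.4, 0.0, 0.0]}, {"dp": [-0.1, 0.2, 2.9], "rotation": [1.5, 0.0, 0.0]}, {"dp": [0.0, 0.3, 2.9], "rotation": [1.4, 0.0, 0.0]}, {"dp": [-0.1, 0.3, 2.9], "rotation": [1.5, 0.0, 0.0]}, {"dp": [0.0, 0.4, 2.9], "rotation": [1.4, 0.0, 0.0]}, {"dp": [-0.1, 0.5, 2.9], "rotation": [1.5, 0.0, 0.0]}, {"dp": [0.0, 0.6, 2.9], "rotation": [1.4, 0.0, 0.0]}, {"dp": [-0.1, 0.6, 2.9], "rotation": [1.5, 0.0, 0.0]}, {"dp": [0.0, 0.7, 2.9], "rotation": [1.4, 0.0, 0.0]}, {"dp": [-0.1, 0.8, 2.9], "rotation": [1.5, 0.0, 0.0]}, {"dp": [0.0, 0.9, 2.9], "rotation": [1.4, 0.0, 0.1]}, {"dp": [-0.1, 0.9, 2.8], "rotation": [1.5, 0.0, 0.0]}]
end [0.4744 0.3739 0.1502]
```

Call:
apply_moves(
  increments=[
    {"dp": [-0.1, -0.1, 1.5], "rotation": [0.7, 0, 0]},
    {"dp": [-0.1, -0.2, 2.7], "rotation": [1.4, 0, 0]},
    {"dp": [-0.1, -0.1, 2.9], "rotation": [1.4, 0, 0]},
    {"dp": [-0.1, 0, 2.9], "rotation": [1.4, 0, 0]},
    {"dp": [-0.1, 0, 2.9], "rotation": [1.4, 0, 0]},
    {"dp": [-0.1, 0.1, 2.9], "rotation": [1.4, 0, 0]},
    {"dp": [-0.1, 0.2, 2.9], "rotation": [1.5, 0, 0]},
    {"dp": [-0.1, 0.3, 2.9], "rotation": [1.4, 0, 0]},
    {"dp": [-0.1, 0.3, 2.9], "rotation": [1.5, 0, 0]},
    {"dp": [-0.1, 0.4, 2.9], "rotation": [1.4, 0, 0]},
    {"dp": [-0.1, 0.5, 2.9], "rotation": [1.5, 0, 0]},
    {"dp": [-0.1, 0.6, 2.9], "rotation": [1.4, 0, 0]},
    {"dp": [-0.1, 0.6, 2.9], "rotation": [1.5, 0, 0]},
    {"dp": [-0.1, 0.7, 2.8], "rotation": [1.4, 0, 0]},
    {"dp": [-0.1, 0.7, 2.6], "rotation": [1.5, 0, 0]},
    {"dp": [0, 0.5, 1.5], "rotation": [1, 0, 0]},
    {"dp": [0, 0.2, 0.7], "rotation": [0.5, 0, 0]},
    {"dp": [0, 0, 0], "rotation": [0, 0, 0]},
    {"dp": [0, 0, 0], "rotation": [0, 0, 0]},
  ],
)

```text
t: 18.35
position: [0.461, 0.3275, 0.141]
ee_rot: [[-0.03, -0.966, 0.256], [-0.008, 0.256, 0.967], [-1.0, 0.027, -0.015]]
ft_force: [-0.9, -0.2, -1.5]
grip_width: 0.178
```

```bash
python3 - <<'E'
from station import *; from plan import *; from h import *
o=observe();tr(o);print(o["position"])
plan(o,[.4745,.374,.11],73.8,5)
c=capture("top"); pickle.dump(c,open('top8.pkl','wb'));P=cloud(c)
cv2.imwrite('pics/t8.png',cv2.resize(c["image"][135:235,310:440],None,fx=5,fy=5,interpolation=cv2.INTER_CUBIC)[:,:,::-1])
E
```

```text
t 18.35 tray x 24.3 y 408.6 tipz 96.4 toolz yaw 75.17 grip 0.178 tilt [ 0.0273 -0.0154] F [-0.9 -0.2 -1.5]
[0.46095497 0.3275319  0.14102216]
[{"dp": [0.6, -0.04, 0.98], "rotation": [0.3, -0.2, -0.3]}, {"dp": [0.61, -0.03, 0.97], "rotation": [0.3, -0.2, -0.3]}, {"dp": [0.61, -0.02, 0.97], "rotation": [0.3, -0.2, -0.3]}, {"dp": [0.62, -0.02, 0.97], "rotation": [0.2, -0.2, -0.3]}, {"dp": [0.62, -0.01, 0.98], "rotation": [0.3, -0.1, -0.4]}]
end [0.4745 0.374  0.11  ]
```

View pics/t8.png

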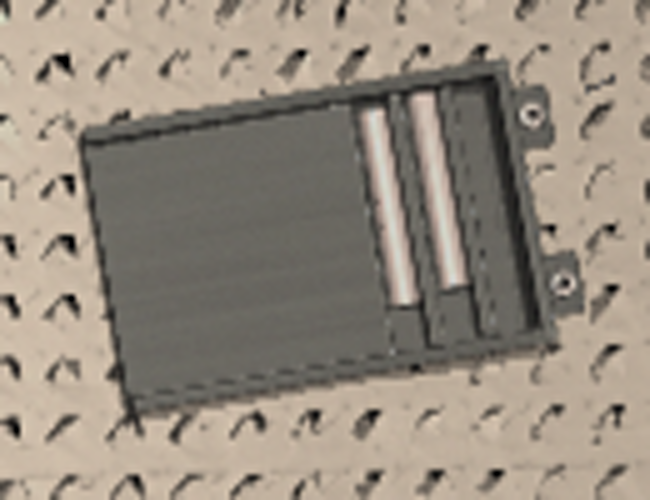

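The top crop shows both posts seated parallel in grooves 1 and 2, at about (388,205) and (440,190). Next I correct the rake's position and tilt.

Call:
apply_moves(
  increments=[
    {"dp": [0.2, 0, 0.9], "rotation": [0.3, -0.2, -0.3]},
    {"dp": [0.4, 0, 0.9], "rotation": [0.3, -0.2, -0.3]},
    {"dp": [0.6, 0, 0.9], "rotation": [0.3, -0.2, -0.3]},
    {"dp": [0.6, 0, 0.9], "rotation": [0.2, -0.2, -0.3]},
    {"dp": [0.5, 0, 0.6], "rotation": [0.2, -0.1, -0.3]},
    {"dp": [0.2, 0, 0.2], "rotation": [0, 0, 0]},
    {"dp": [0, 0, 0], "rotation": [0, 0, 0]},
    {"dp": [0, 0, 0], "rotation": [0, 0, 0]},
  ],
)

```text
t: 19.4
position: [0.4733, 0.3719, 0.1134]
ee_rot: [[0.001, -0.96, 0.281], [0.0, 0.281, 0.96], [-1.0, -0.001, 0.0]]
ft_force: [0.2, -0.3, -2.1]
grip_width: 0.177
```

```bash
python3 - <<'E'
from station import *; from plan import *
o=observe();tr(o);print(o["position"])
plan(o,[.4745,.374,.07],73.8,4)
E
```

```text
t 19.40 tray x 43.0 y 450.7 tipz 68.8 toolz yaw 73.69 grip 0.177 tilt [-0.0005  0.0005] F [ 0.2 -0.3 -2.1]
[0.47334157 0.37193764 0.11343828]
[{"dp": [1.09, -0.01, 0.06], "rotation": [0.0, 0.0, 0.0]}, {"dp": [1.08, -0.01, 0.06], "rotation": [0.0, 0.0, 0.0]}, {"dp": [1.09, -0.02, 0.05], "rotation": [-0.1, 0.0, 0.0]}, {"dp": [1.08, -0.01, 0.06], "rotation": [0.0, 0.0, 0.0]}]
end [0.4745 0.374  0.07  ]
```

Call:
apply_moves(
  increments=[
    {"dp": [1, 0, 0], "rotation": [0, 0, 0]},
    {"dp": [1.4, 0, 0], "rotation": [0, 0, 0]},
    {"dp": [1.4, 0, 0], "rotation": [0, 0, 0]},
    {"dp": [1, 0, 0], "rotation": [0, 0, 0]},
    {"dp": [0.6, 0, 0], "rotation": [0, 0, 0]},
    {"dp": [0.3, 0, 0], "rotation": [0, 0, 0]},
    {"dp": [0.1, 0, 0], "rotation": [0, 0, 0]},
    {"dp": [0, 0, 0], "rotation": [0, 0, 0]},
  ],
)

```text
t: 20.4
position: [0.4732, 0.3712, 0.0509]
ee_rot: [[-0.0, -0.96, 0.282], [-0.0, 0.282, 0.96], [-1.0, 0.0, -0.0]]
ft_force: [0.5, 0.2, -1.0]
grip_width: 0.177
```

```bash
python3 - <<'E'
from station import *; from plan import *
o=observe();tr(o);print(o["position"])
E
```

```text
t 20.40 tray x 42.8 y 450.0 tipz 6.3 toolz yaw 73.64 grip 0.177 tilt [ 0.0001 -0.0004] F [ 0.5  0.2 -1. ]
[0.47320285 0.37117745 0.05087312]
```

Call:
apply_moves(
  increments=[
    {"dp": [0.2, 0, 0], "rotation": [0, 0, 0]},
    {"dp": [0.2, 0, 0], "rotation": [0, 0, 0]},
    {"dp": [0.1, 0, 0], "rotation": [0, 0, 0]},
    {"dp": [0.1, 0, 0], "rotation": [0, 0, 0]},
    {"dp": [0, 0, 0], "rotation": [0, 0, 0]},
  ],
)

```text
t: 21.02
position: [0.474, 0.3717, 0.0456]
ee_rot: [[0.002, -0.96, 0.282], [0.001, 0.282, 0.96], [-1.0, -0.001, 0.001]]
ft_force: [-0.0, 0.3, -1.3]
grip_width: 0.177
```

```bash
python3 - <<'E'
from station import *; from plan import *
o=observe();tr(o);print(o["position"])
E
```

```text
t 21.02 tray x 43.6 y 450.4 tipz 1.0 toolz yaw 73.65 grip 0.177 tilt [-0.0013  0.0013] F [-0.   0.3 -1.3]
[0.47395558 0.37173863 0.04562182]
```

Call:
apply_moves(
  increments=[
    {"dp": [0.1, 0, 0], "rotation": [0, 0, 0]},
    {"dp": [0.1, 0, 0], "rotation": [0, 0, 0]},
    {"dp": [0, 0, 0], "rotation": [0, 0, 0]},
    {"dp": [0, 0, 0], "rotation": [0, 0, 0]},
  ],
)

```text
t: 21.52
position: [0.4742, 0.3721, 0.0446]
ee_rot: [[0.002, -0.96, 0.282], [0.001, 0.282, 0.96], [-1.0, -0.002, 0.002]]
ft_force: [0.0, -0.4, -0.8]
grip_width: 0.179
```

```bash
python3 - <<'E'
from station import *; from plan import *
o=observe();tr(o);print(o["position"])
E
```

```text
t 21.52 tray x 43.9 y 450.7 tipz 0.0 toolz yaw 73.65 grip 0.179 tilt [-0.0016  0.0018] F [ 0.  -0.4 -0.8]
[0.47423435 0.37207907 0.0446212 ]
```

The tips are at table height, so I release and then retreat.

Call:
apply_moves(
  increments=[
    {"dp": [0, 0, 0], "rotation": [0, 0, 0]},
    {"dp": [0, 0, 0], "rotation": [0, 0, 0]},
    {"dp": [0, 0, 0], "rotation": [0, 0, 0]},
    {"dp": [0, 0, 0], "rotation": [0, 0, 0]},
    {"dp": [0, 0, 0], "rotation": [0, 0, 0]},
  ],
  claw=5,
)

```text
t: 22.15
position: [0.4749, 0.3724, 0.045]
ee_rot: [[0.003, -0.96, 0.282], [0.002, 0.282, 0.96], [-1.0, -0.003, 0.003]]
ft_force: [-0.4, 0.3, -0.9]
grip_width: 0.584
```

Call:
apply_moves(
  increments=[
    {"dp": [-1, 0, 0], "rotation": [0, 0, 0]},
    {"dp": [-1.5, 0, 0], "rotation": [0, 0, 0]},
    {"dp": [-2, 0, 0], "rotation": [0, 0, 0]},
    {"dp": [-2.5, 0, 0], "rotation": [0, 0, 0]},
    {"dp": [-3, 0, 0], "rotation": [0, 0, 0]},
    {"dp": [-2, -1, 0], "rotation": [0, 0, 0]},
    {"dp": [0, 1, -3], "rotation": [0, 0, 0]},
    {"dp": [0, 1, -3.5], "rotation": [0, 0, 0]},
    {"dp": [0, 1, -3.5], "rotation": [0, 0, 0]},
    {"dp": [0, 1, -3], "rotation": [0, 0, 0]},
    {"dp": [0, 0, -2], "rotation": [0, 0, 0]},
    {"dp": [0, 0, 0], "rotation": [0, 0, 0]},
    {"dp": [0, 0, 0], "rotation": [0, 0, 0]},
  ],
)

```text
t: 23.78
position: [0.4089, 0.2373, 0.1863]
ee_rot: [[0.027, -0.959, 0.281], [0.016, 0.281, 0.96], [-1.0, -0.022, 0.023]]
ft_force: [-0.5, 0.6, 0.2]
grip_width: 0.586
```

```bash
python3 - <<'E'
from station import *; from plan import *; from h import *
o=observe();tr(o);print(o["position"])
c=capture("top"); P=cloud(c); im=c["image"]
cv2.imwrite('pics/t9.png',np.hstack([cv2.resize(im[150:240,90:230],(400,257)),cv2.resize(im[140:230,310:440],(390,257))])[:,:,::-1])
q=P[165:230,130:170].reshape(-1,3)
for z0,z1 in((.06,.12),(.018,.04)):
    m=(q[:,2]>z0)&(q[:,2]<z1); print(m.sum(),q[m][:,2].max(),cv2.minAreaRect((q[m][:,:2]*1000).astype(np.float32)))
m=np.zeros((420,560),np.uint8); s=im[140:225,325:428]; g=s.astype(int); m[140:225,325:428]=(g[...,0]>150)*255
a=np.radians(8.4)
for k in cv2.findContours(m,cv2.RETR_EXTERNAL,cv2.CHAIN_APPROX_NONE)[0]:
    if 60<cv2.contourArea(k)<400:
        b=cv2.boxPoints(cv2.minAreaRect(k)); w=np.array([ray(c,u,v,.018)[:2] for u,v in b]); d=w-[.4966,-.0802]
        t=np.stack([d@[np.cos(a),np.sin(a)],d@[-np.sin(a),np.cos(a)]],1)*1000
        mm=np.zeros_like(m); cv2.drawContours(mm,[k],-1,255,-1); mm=cv2.erode(mm,np.ones((3,3)))
        print(t.round(1).tolist(),t.mean(0).round(1),"top z",np.median(P[mm>0][:,2]))
c=capture("scene"); cv2.imwrite('pics/s9.png',cv2.resize(c["image"][110:360,150:430],None,fx=2.8,fy=2.4)[:,:,::-1])
E
```

```text
t 23.77 tray x -40.4 y 326.9 tipz 141.7 toolz yaw 73.70 grip 0.586 tilt [-0.0218  0.0227] F [-0.5  0.6  0.2]
[0.40887889 0.23727626 0.18629259]
225 0.08802259878423774 ((473.4154357910156, 371.51910400390625), (16.603153228759766, 39.78892135620117), 73.42288970947266)
373 0.03953511703584187 ((473.54913330078125, 372.04840087890625), (30.75751495361328, 85.40293884277344), 72.72966766357422)
[[46.7, -28.3], [46.7, -37.0], [-32.3, -35.8], [-32.3, -27.2]] [  7.2 -32.1] top z 0.019234033265451304
[[49.3, -48.8], [49.4, -57.7], [-27.9, -57.3], [-28.0, -48.5]] [ 10.7 -53.1] top z 0.01980664006568123
```

View pics/t9.png

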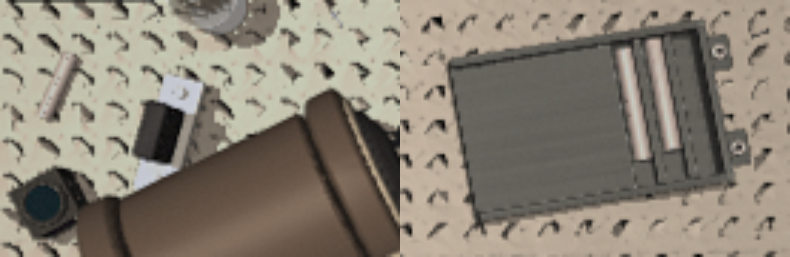

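View pics/s9.png

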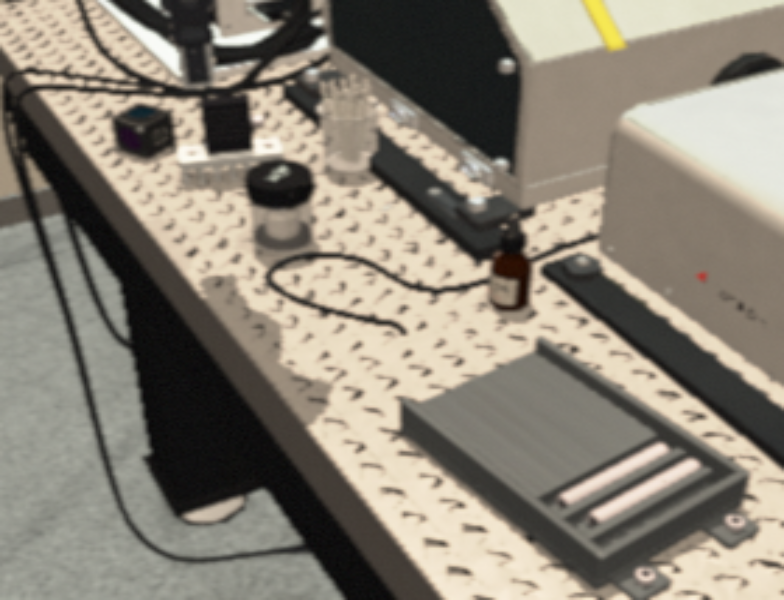

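The rake stands upright at (0.473, 0.372) with its top at 0.088 m, and the gripper is clear of it. The posts' tops are at deck level (19–20 mm) in grooves 1 and 2, parallel to them. The arm is touching nothing, so I'm handing in.

```bash
python3 - <<'E'
from station import *
print(hand_in())
E
```

```text
the job is handed in; nothing more can be done
None
```

I combed both posts into the tray's grooves with the rake, then stood the rake back on its teeth where it started and let go. I handed the job in at about 24 s of the 64 s allowed.

- **Posts:** my last pictures put them at tray y of about -32 and -53 mm, in grooves 1 and 2. They lie parallel to the grooves to within about 1°, with their tops at 19–20 mm, level with the deck. Only the rake was used to push them.
- **Rake:** it stands upright at about (0.473, 0.372) m, some 36 cm clear of the tray, with its footprint and height as at the start. The gripper is open and well away from it.
- **Forces:** the wrist force was never more than about 3 N in the readings I took.

No check failed. The first long arm move and the two carries stopped 3–5 cm from their targets, one of them with about 2° of tilt. I corrected each one before going on. In the final top view the arm hid one end of the rake, but its measured outline still came out at full size, and the scene view showed it standing.

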